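# Find which way the water-filter cap unlocks and hold it lifted out

### The job

The cartridge in the countertop water filter is due for a check, but nobody remembers whether its blue twist cap unlocks clockwise or anticlockwise: try one way and, if it stops hard, the other, turn it the way that gives until it is free (about a quarter turn), then lift it straight out with the cartridge hanging from it. Finish still holding the cap in the gripper, upright and still, directly over the filter housing with the whole cartridge well clear (about 5 cm) of the rim; do not put it back or let it go. Leave the glass, tumbler, mug, soap bottle, spice jar and spare cartridge where they stand.

Things in the scene. Friction and masses are not known exactly. Their poses are not given: they have to be found in the camera images.
- cap: Blue twist cap (0.15 to 0.3 kg, loose, one rigid piece with its cartridge). Origin: centre of its flange's underside, resting on the rim; z up along its axis. Flange 76 mm across, z 0 to 6 mm. A white line on top lies along its x axis. As found it is locked (cannot be lifted), its x axis within 0.1 rad of the housing's. Which way it unlocks differs from start to start and cannot be seen.
- knob (a point): On the cap's axis, 27 mm above its origin: the middle of the ribbed round knob, 48 mm across, z 6 to 40 mm in the cap's frame; grip it across its diameter at any yaw, from above.
- lugs (a point): On the cap's axis, 13 mm below its origin: two hidden lugs here (60 mm over their tips) lock it. Turned the wrong way from the housing's x axis it meets a hard stop within 0.3 rad, and the fingers then slip round the knob. The right way it turns easily without rising, is free to lift from 1.05 to 1.95 rad (best about 1.5), and stops at about 2.1 rad.
- cartridge_foot (a point): Centre of the lower end of the white cartridge that hangs under the cap inside the canister, 38 mm across; this point is 60 mm below the cap's origin.
- housing: Fixed countertop water filter. Origin: centre of the underside of its white canister, on the counter; z up. Canister 90 mm across, rim at z = 125 mm, blue band, small blue mark at its -x side. Beside it at +y (centre 115 mm away) a white pump tower 95 x 95 mm, 120 mm high, with a low steel spout towards -x. Grey base plate.
- rim (a point): Centre of the canister's mouth at the height of its rim (125 mm above the counter).
- glass: Drinking glass, 60 mm across, 85 mm high, standing before the spout; origin at the centre of its underside. Leave alone.
- tumbler: Steel tumbler, 72 mm across, 130 mm high; origin at the centre of its underside. Leave alone.
- mug: Blue mug, 80 mm across, 90 mm high; origin at the centre of its underside. Leave alone.
- soap: Blue dish-soap bottle with white cap, 64 mm across, 190 mm high; origin at the centre of its underside. Leave alone.
- spare: Spare white filter cartridge standing upright, 60 mm across at its top, 68 mm high; origin at the centre of its underside. Leave alone.
- spice_jar: Amber spice jar with black lid, 44 mm across, 85 mm high; origin at the centre of its underside. Leave alone.
Mind the look-alikes: they are no part of the job. What is shaped like the cap but pink or yellow is not meant.

How it is judged:
On the way:
1. the cap, still seated on the rim, has been turned loose (more than 0.8 rad from its locked direction) (angle between the x axis of cap and the x axis of housing, either way round above 0.8 rad and z of cap in the frame of rim below 0.01 m and horizontal distance between cap and rim below 0.01 m), for 0.1 s.
At the end, for the whole second after the job is handed in: Gripper holding the cap: cartridge's lower end over 30 mm above the rim, cap within 40 mm sideways of the mouth's centre, tilt under 0.2 rad, at rest (under 0.03 m/s), not touching the housing; bystanders within 20 mm of where they stood (z of cartridge_foot in the frame of rim above 0.03 m and horizontal distance between cap and rim below 0.04 m and angle between cap's own z axis and vertical below 0.2 rad and contact force between the fingers and cap above 1 N and contact force between cap and housing below 0.05 N and linear speed of cap below 0.03 m/s and distance of each of tumbler, mug, soap, spare, spice_jar, glass from where it was at the start of the episode below 0.02 m); the arm keeps its last pose, push and grip.
It fails at once if a bystander is moved more than 20 mm or tipped more than 0.3 rad (distance of any of tumbler, mug, soap, spare, spice_jar, glass from where it was at the start of the episode above 0.02 m or angle between any of tumbler, mug, soap, spare, spice_jar, glass's own z axis and vertical above 0.3 rad).
It also fails if it takes over 42 s, if anything falls off the work surface, if the arm or the gripper's body presses on something with over 40 N, if the wrist force passes 120 N, or if a joint passes its speed limit or range.

### The arm

A 7-joint arm with a two-finger parallel gripper is mounted at the origin on the work surface. World frame = base frame: x ahead of the robot, y to its left, z up, the work surface at z = 0. Lengths are in m, angles in rad, forces in N, time in s.
With the tool pointing down it reaches from about 0.4 to 0.9 m from the base axis. Payload 5.6 kg.
Tool frame: the origin (TCP) lies at the very end of the fingers, on their centre line; the grasp point (between the pads) lies 19 mm behind it; y points along the fingers, z is the direction in which the jaws open and shut, and the axes are right-handed (so a half turn about y gives the same grasp; the last joint's range is limited). The gripper opens to 92 mm and grips with 3 to 60 N. Pads are 20 mm wide; open, the fingers measure 128 mm over their backs; the gripper's body (75 mm by 189 mm) begins 69 mm behind the grasp point.
Start: joints at [-1.195, 0.468, -0.012, 1.603, 0.006, 1.071, -0.056], TCP at [0.264, 0.594, 0.215] pointing down, gripper open.
Joint ranges: [-2.53, 2.53], [-0.31, 2.02], [-1.57, 1.55], [0.28, 2.44], [-1.29, 4.43], [0.15, 1.84], [-2.92, 2.92]. Speed limits (rad/s): [2.57, 2.57, 3.14, 3.14, 3.14, 3.14, 3.14].

### API

Orientations are given as a rotation vector (axis times angle).
In Python, from station import status, grab_frame, calibration, order gives the robot as it stands.
- The arm moves only by the tool send_rows, never from a script. Its argument "steps" is a list of rows, each a list of 3 entries, a list of its own where there are three numbers: the shift along the tool's x, y, z in m, then the turn, a rotation vector about the tool's x, y, z in degrees, then the finger opening in m, from 0 to 0.0919. A call has 1 to 5 rows; each row is the pose to reach, as a shift and turn from the pose commanded when the call began, along the tool's axes at that moment; what a row does not reach only later rows make up. A row lasts 1/10 s, in which the tool goes at most 50 mm and 8.59 degrees, less where a joint would pass 70% of its speed; a pose out of reach is approached as far as the arm can. A call with a gripper value outside its range is refused whole. The fingers move at their own pace and stop on an object; "newtons" is the grip in N (left out, the last holds). Time passes only in rows, so rows that repeat a pose let the fingers close. It gives the time, the measured TCP pose, the force and the opening at its end, in the units of the state.
- status.get_obs(): the state, without advancing time (a new reading comes with each control period).
- grab_frame(name): name is "scene" or "top"; returns the picture (384x512x3 uint8, red, green, blue); there is no depth.
- calibration(name): a dict with "K" (3x3 intrinsics, pixels), "eye" and "orientation" of the camera in the world. Camera axes: x right, y down, z forward; pixel columns grow to the right and rows downward; lengths in m; the calibration is good to about 2 mm. A picture is of the moment at which its call begins. calibration takes no time and is no camera call.
- order.close_job(): hands the job in, once; it reports no verdict.
The state is a dict: "time_s": time; "q": joint angles; "qvel": joint speeds; "effort": joint torques, N m; "ee_pos": TCP position; "tcp_rot": TCP orientation; "contact_force": force on the tool from outside, world axes, zero at the start; "wrist_torque": the same for the moment, N m; "gripper_width": finger opening in m.
Only numpy, scipy, OpenCV 4.12 (cv2) and the standard library are available. Lean on these libraries where they do the work, as an engineer would, in place of code of your own. Each camera call takes 0.05 s, during which the arm holds its last target. There are 200 camera calls.

## Working session

There is one attempt and no reset: what is moved stays moved. The work goes in short steps, Python scripts to look and compute and a tool call to move; the robot and the scene stay as the last step left them, time stands still between calls to the robot, and variables do not carry over. Pictures are saved under pics/ and viewed, about 8 in all and at most 12, crops included, and the job is handed in when it is done.

Besides the shell and the picture viewer there is one more tool, called after "Emit:" as name([rows], argument=value, ...), one row to a line, values as JSON. send_rows: Moves the arm, as the interface text tells. Its arguments: {"type":"object","properties":{"steps":{"type":"array"},"newtons":{"type":"number"}},"required":["steps"]}

```bash
mkdir -p pics
python3 - <<'E'
from station import status, grab_frame, calibration
import cv2,numpy as np
a=[grab_frame(n) for n in("scene","top")]
for n,i in zip(("scene","top"),a):
    cv2.imwrite(f"pics/{n}0.png",i[:,:,::-1]); c=calibration(n); print(n,{k:np.round(v,4).tolist() for k,v in c.items()})
o=status.get_obs(); print({k:np.round(v,3).tolist() for k,v in o.items()})
E
```

```text
scene {'K': [[450.9024, 0.0, 255.8802], [0.0, 450.9024, 195.5483], [0.0, 0.0, 1.0]], 'eye': [1.355, 0.514, 1.3394], 'orientation': [-1.3096, -2.3709, 0.7818]}
top {'K': [[487.7394, 0.0, 253.7023], [0.0, 487.7394, 187.5494], [0.0, 0.0, 1.0]], 'eye': [0.4494, 0.0245, 1.4903], 'orientation': [-2.1486, 2.198, -0.0506]}
{'time_s': 0.1, 'q': [-1.195, 0.468, -0.012, 1.604, 0.006, 1.071, -0.056], 'qvel': [-0.001, -0.001, 0.001, -0.001, -0.0, 0.0, -0.002], 'effort': [0.001, -52.164, -0.012, -24.436, -0.057, 0.014, 0.0], 'ee_pos': [0.264, 0.593, 0.214], 'tcp_rot': [-1.547, 0.329, -0.328], 'contact_force': [1.169, -0.111, -0.309], 'wrist_torque': [0.004, 0.029, -0.02], 'gripper_width': 0.092}
```

View pics/top0.png

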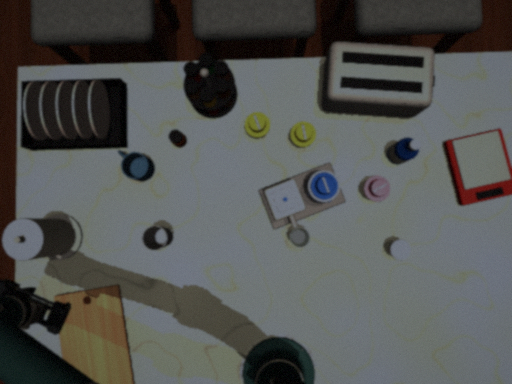

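View pics/scene0.png

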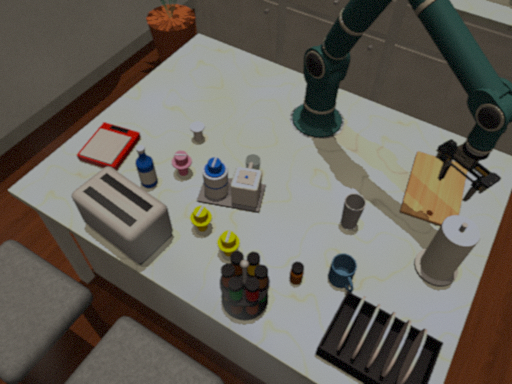

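```bash
cat > h.py <<'E'
import numpy as np,cv2
from scipy.spatial.transform import Rotation as Ro
from station import status,grab_frame,calibration
def ray(n,u,v,z):
    c=calibration(n);d=Ro.from_rotvec(c["orientation"]).as_matrix()@np.linalg.solve(c["K"],[u,v,1]);e=np.array(c["eye"])
    return e+d*(z-e[2])/d[2]
def proj(n,p):
    c=calibration(n);q=c["K"]@(Ro.from_rotvec(c["orientation"]).as_matrix().T@(np.array(p)-c["eye"]));return q[:2]/q[2]
E
python3 - <<'E'
from h import *
i=grab_frame("top")[:,:,::-1]; s=grab_frame("scene")[:,:,::-1]
f=lambda a:cv2.convertScaleAbs(cv2.resize(a,None,fx=5,fy=5,interpolation=cv2.INTER_CUBIC),alpha=1.5)
cv2.imwrite("pics/c1.png",np.hstack([f(i[150:250,255:345]),f(s[140:240,190:260])]))
h=cv2.cvtColor(np.ascontiguousarray(i),cv2.COLOR_BGR2HSV)
m=cv2.inRange(h,(100,120,50),(125,255,255));m[:,:300]=0;m[:,350:]=0;m[:160]=0;m[215:]=0
ys,xs=np.nonzero(m);print(len(xs),xs.min(),xs.max(),ys.min(),ys.max(),xs.mean(),ys.mean())
for z in(.131,.165):print(z,ray("top",(xs.min()+xs.max())/2,(ys.min()+ys.max())/2,z),ray("top",xs.mean(),ys.mean(),z))
print("tower",ray("top",285,200,.12))
o=status.get_obs();print(Ro.from_rotvec(o["tcp_rot"]).as_matrix().round(3))
E
```

```text
491 311 337 173 198 323.5336048879837 185.62525458248473
0.131 [ 0.54758155 -0.13927287  0.131     ] [ 0.54726252 -0.13796721  0.131     ]
0.165 [ 0.54512614 -0.13517671  0.165     ] [ 0.54481509 -0.13390371  0.165     ]
tower [ 0.51015428 -0.03018293  0.12      ]
[[ 0.914 -0.     0.407]
 [-0.407 -0.001  0.914]
 [ 0.    -1.    -0.001]]
```

View pics/c1.png

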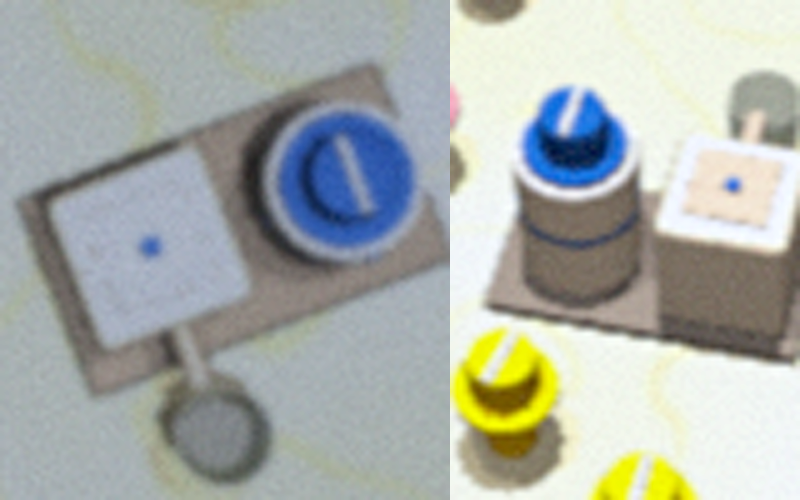

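Top view candidates: the blue cap on the white canister at (324,186). Others are pink (376,188), yellow (302,134) and (257,125), the mug (137,166) and soap (404,150). Only the first is a blue knob and flange seated on a canister beside the pump tower, and the crop confirms it. Its centre is about (0.546, -0.140), 116 mm from the tower centre as specified. Housing yaw is about 18° and the line is at about 20°. I start by backing away from the paper roll, then move over.

Emit:
send_rows([
  [[0,-0.02,-0.04],[0,0,0],0.0919],
  [[0,-0.04,-0.08],[0,0,0],0.0919],
  [[0,-0.06,-0.12],[0,0,0],0.0919],
  [[0,-0.065,-0.15],[0,0,0],0.0919],
], newtons=45)

```text
time_s: 0.6
ee_pos: [0.2028, 0.4557, 0.2814]
tcp_rot: [-1.543, 0.328, -0.329]
contact_force: [1.1, 0.6, 0.1]
gripper_width: 0.0919
```

Emit:
send_rows([
  [[0.04,0,-0.016],[0,0,0],0.0919],
  [[0.08,0,-0.032],[0,0,0],0.0919],
  [[0.12,0,-0.048],[0,0,0],0.0919],
  [[0.16,0,-0.064],[0,0,0],0.0919],
  [[0.2,0,-0.08],[0,0,0],0.0919],
])

```text
time_s: 1.1
ee_pos: [0.3544, 0.3009, 0.2798]
tcp_rot: [-1.545, 0.328, -0.329]
contact_force: [0.4, 1.2, -0.2]
gripper_width: 0.0918
```

Emit:
send_rows([
  [[0.04,0,-0.016],[0,0,0],0.0919],
  [[0.08,0,-0.032],[0,0,0],0.0919],
  [[0.12,0,-0.048],[0,0,0],0.0919],
  [[0.16,0,-0.064],[0,0,0],0.0919],
  [[0.196,0,-0.08],[0,0,0],0.0919],
])

```text
time_s: 1.6
ee_pos: [0.5012, 0.1478, 0.2797]
tcp_rot: [-1.546, 0.329, -0.329]
contact_force: [0.7, 0.8, -0.4]
gripper_width: 0.0919
```

Emit:
send_rows([
  [[0.027,0,-0.037],[0,0,0],0.0919],
  [[0.054,0,-0.074],[0,0,0],0.0919],
  [[0.081,0,-0.111],[0,0,0],0.0919],
  [[0.108,0,-0.148],[0,0,0],0.0919],
  [[0.13,0,-0.185],[0,0,0],0.0919],
])

```text
time_s: 2.1
ee_pos: [0.5438, -0.0743, 0.2796]
tcp_rot: [-1.546, 0.328, -0.329]
contact_force: [0.8, 1.2, 0.6]
gripper_width: 0.092
```

Emit:
send_rows([
  [[0.03,0,-0.061],[0,8,0],0.0919],
  [[0.03,0,-0.061],[0,16,0],0.0919],
  [[0.03,0,-0.061],[0,24,0],0.0919],
  [[0.03,0,-0.061],[0,32,0],0.0919],
  [[0.03,0,-0.061],[0,40,0],0.0919],
])

```text
time_s: 2.6
ee_pos: [0.546, -0.1405, 0.2794]
tcp_rot: [-1.388, 0.874, -0.873]
contact_force: [0.3, 0.0, -0.9]
gripper_width: 0.0918
```

Emit:
send_rows([
  [[0,0,0],[0,8,0],0.0919],
  [[0,0,0],[0,16,0],0.0919],
  [[0,0,0],[0,24,0],0.0919],
  [[0,0,0],[0,32,0],0.0919],
  [[0,0,0],[0,40,0],0.0919],
])

```text
time_s: 3.1
ee_pos: [0.546, -0.1401, 0.2795]
tcp_rot: [-1.08, 1.391, -1.391]
contact_force: [0.1, -0.1, 0.0]
gripper_width: 0.0918
```

Run:
```python
from h import *
print(ray("scene",213.9,162.1,.165),ray("top",325.7,184.8,.165))
o=status.get_obs();print(Ro.from_rotvec(o["tcp_rot"]).as_matrix().round(3),o["q"])
i=grab_frame("scene")[:,:,::-1];c=cv2.convertScaleAbs(cv2.resize(i[80:220,150:290],None,fx=4,fy=4,interpolation=cv2.INTER_CUBIC),alpha=1.5);cv2.imwrite("pics/s2.png",c)
```

```text
[ 0.54923159 -0.13607641  0.165     ] [ 0.54692263 -0.13983799  0.165     ]
[[-0.247 -0.     0.969]
 [-0.969  0.    -0.247]
 [-0.    -1.    -0.   ]] [-0.43001008  0.30438318  0.77444968  1.78375937 -0.23210839  1.14745164
  0.16783479]
```

View pics/s2.png

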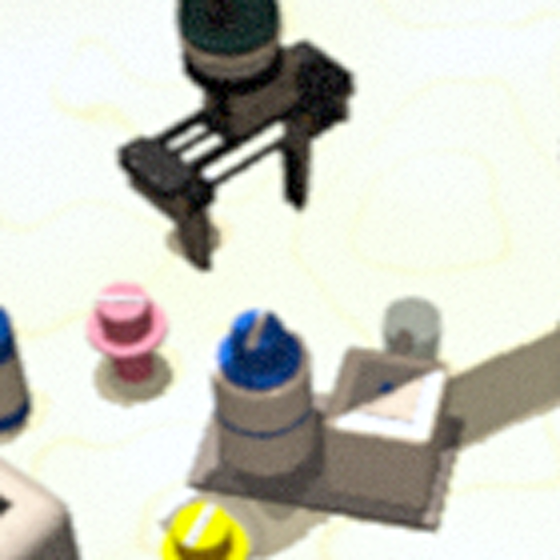

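The picture shows the open gripper over the filter, with the cap at (258,350) in the crop. The two views agree to about 4 mm, so I take the centre as (0.547, -0.139) and descend.

Emit:
send_rows([
  [[-0.001,0.03,0.001],[0,0,0],0.0919],
  [[-0.001,0.06,0.001],[0,0,0],0.0919],
  [[-0.001,0.09,0.001],[0,0,0],0.0919],
  [[-0.001,0.12,0.001],[0,0,0],0.0919],
  [[-0.001,0.142,0.001],[0,0,0],0.0919],
])

```text
time_s: 3.65
ee_pos: [0.5466, -0.1391, 0.1357]
tcp_rot: [-1.087, 1.386, -1.384]
contact_force: [0.8, -0.7, 0.8]
gripper_width: 0.092
```

Emit:
send_rows([
  [[0,0,0],[0,0,0],0.07],
  [[0,0,0],[0,0,0],0.055],
  [[0,0,0],[0,0,0],0.04],
  [[0,0,0],[0,0,0],0.04],
  [[0,0,0],[0,0,0],0.04],
])

```text
time_s: 4.15
ee_pos: [0.548, -0.1395, 0.1386]
tcp_rot: [-1.082, 1.385, -1.387]
contact_force: [0.1, 0.6, -0.7]
gripper_width: 0.0541
```

Emit:
send_rows([
  [[0,0,0],[0,0,0],0.04],
  [[0,0,0],[0,0,0],0.04],
  [[0,0,0],[0,0,0],0.04],
])

```text
time_s: 4.45
ee_pos: [0.5477, -0.1395, 0.1383]
tcp_rot: [-1.083, 1.386, -1.387]
contact_force: [-1.6, 1.4, 5.6]
gripper_width: 0.0476
```

```bash
python3 -c "
from h import *
o=status.get_obs();print({k:np.round(v,3).tolist() for k,v in o.items()})"
```

```text
{'time_s': 4.45, 'q': [-0.34, 0.481, 0.686, 1.915, -0.391, 0.881, 0.3], 'qvel': [-0.0, 0.0, -0.001, 0.002, -0.001, 0.002, 0.0], 'effort': [0.279, -39.224, 7.374, -18.823, -0.061, -0.52, -0.017], 'ee_pos': [0.548, -0.139, 0.138], 'tcp_rot': [-1.083, 1.386, -1.387], 'contact_force': [-1.614, 1.359, 5.55], 'wrist_torque': [0.119, 0.44, 0.031], 'gripper_width': 0.048}
```

Gripped at 47.6 mm. Trying clockwise first, a turn about the tool's +y.

Emit:
send_rows([
  [[0,0,0],[0,4,0],0.04],
  [[0,0,0],[0,8,0],0.04],
  [[0,0,0],[0,12,0],0.04],
  [[0,0,0],[0,16,0],0.04],
  [[0,0,0],[0,20,0],0.04],
])

```text
time_s: 4.95
ee_pos: [0.5479, -0.1399, 0.1383]
tcp_rot: [-0.865, 1.632, -1.634]
contact_force: [-1.0, -1.3, 4.9]
gripper_width: 0.0471
```

```bash
python3 -c "
from h import *
o=status.get_obs();print({k:np.round(v,3).tolist() for k,v in o.items()})"
```

```text
{'time_s': 4.95, 'q': [-0.402, 0.506, 0.774, 1.918, -0.449, 0.896, 0.002], 'qvel': [-0.123, 0.053, 0.175, 0.007, -0.117, 0.034, -0.583], 'effort': [0.435, -39.632, 7.677, -18.433, -0.146, -0.235, 0.507], 'ee_pos': [0.548, -0.14, 0.138], 'tcp_rot': [-0.865, 1.632, -1.634], 'contact_force': [-1.012, -1.276, 4.86], 'wrist_torque': [-0.068, 0.374, 0.09], 'gripper_width': 0.047}
```

Emit:
send_rows([
  [[0,0,0],[0,4,0],0.04],
  [[0,0,0],[0,8,0],0.04],
  [[0,0,0],[0,10,0],0.04],
])

```text
time_s: 5.25
ee_pos: [0.5479, -0.1399, 0.1383]
tcp_rot: [-0.74, 1.749, -1.75]
contact_force: [-1.0, -0.3, 5.8]
gripper_width: 0.0473
```

```bash
python3 -c "
from h import *
o=status.get_obs();print({k:np.round(v,3).tolist() for k,v in o.items()})
i=grab_frame('top')[:,:,::-1];j=grab_frame('scene')[:,:,::-1]
f=lambda a:cv2.convertScaleAbs(cv2.resize(a,None,fx=5,fy=5,interpolation=cv2.INTER_CUBIC),alpha=1.5)
cv2.imwrite('pics/t3.png',np.hstack([f(i[150:220,285:355]),f(j[130:200,180:250])]))"
```

```text
{'time_s': 5.25, 'q': [-0.432, 0.52, 0.818, 1.92, -0.479, 0.906, -0.144], 'qvel': [-0.056, 0.028, 0.083, 0.004, -0.057, 0.021, -0.27], 'effort': [0.156, -39.021, 8.58, -18.114, -0.208, -0.231, 0.017], 'ee_pos': [0.548, -0.14, 0.138], 'tcp_rot': [-0.74, 1.749, -1.75], 'contact_force': [-1.042, -0.319, 5.799], 'wrist_torque': [-0.066, 0.393, 0.086], 'gripper_width': 0.047}
```

View pics/t3.png

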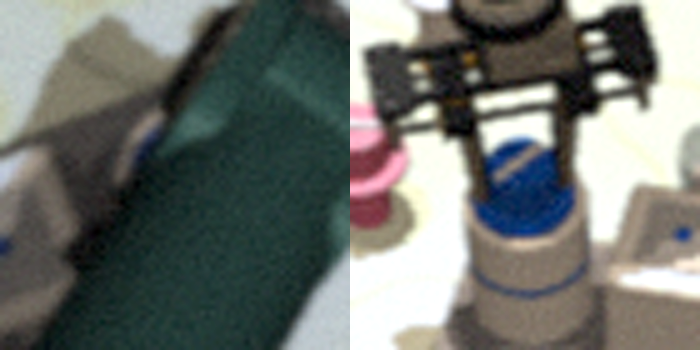

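In the scene crop the white line (495,178)–(545,148) has turned with the fingers by about 30°. There is almost no torque (0.09 N m), and this is past where a hard stop would be. Clockwise gives, so I carry on to about 86°.

Emit:
send_rows([
  [[0,0,0],[0,5,0],0.04],
  [[0,0,0],[0,10,0],0.04],
  [[0,0,0],[0,15,0],0.04],
  [[0,0,0],[0,20,0],0.04],
  [[0,0,0],[0,25,0],0.04],
])

```text
time_s: 5.85
ee_pos: [0.5481, -0.1397, 0.1383]
tcp_rot: [-0.37, 2.022, -2.023]
contact_force: [0.5, -0.5, 3.6]
gripper_width: 0.0472
```

Emit:
send_rows([
  [[0,0,0],[0,5,0],0.04],
  [[0,0,0],[0,10,0],0.04],
  [[0,0,0],[0,15,0],0.04],
  [[0,0,0],[0,20,0],0.04],
  [[0,0,0],[0,25,0],0.04],
])

```text
time_s: 6.35
ee_pos: [0.5482, -0.1397, 0.1383]
tcp_rot: [-0.081, -2.185, 2.186]
contact_force: [0.2, 1.0, 4.9]
gripper_width: 0.0476
```

Emit:
send_rows([
  [[0,0,0],[0,4,0],0.04],
  [[0,0,0],[0,6,0],0.04],
  [[0,0,0],[0,6,0],0.04],
  [[0,0,0],[0,6,0],0.04],
])

```text
time_s: 6.75
ee_pos: [0.5482, -0.1398, 0.1383]
tcp_rot: [-0.188, -2.131, 2.131]
contact_force: [-0.2, 0.4, 4.6]
gripper_width: 0.0471
```

```bash
python3 -c "
from h import *
o=status.get_obs();print({k:np.round(v,3).tolist() for k,v in o.items()})
j=grab_frame('scene')[:,:,::-1]
f=lambda a:cv2.convertScaleAbs(cv2.resize(a,None,fx=6,fy=6,interpolation=cv2.INTER_CUBIC),alpha=1.5)
cv2.imwrite('pics/t4.png',f(j[130:210,180:260]))"
```

```text
{'time_s': 6.75, 'q': [-0.581, 0.63, 1.06, 1.927, -0.665, 0.985, -0.953], 'qvel': [0.002, -0.0, -0.002, -0.001, -0.0, -0.001, 0.001], 'effort': [0.117, -38.463, 12.518, -16.721, 0.08, -0.101, 0.091], 'ee_pos': [0.548, -0.14, 0.138], 'tcp_rot': [-0.188, -2.131, 2.131], 'contact_force': [-0.18, 0.4, 4.628], 'wrist_torque': [0.064, 0.182, -0.12], 'gripper_width': 0.047}
```

View pics/t4.png

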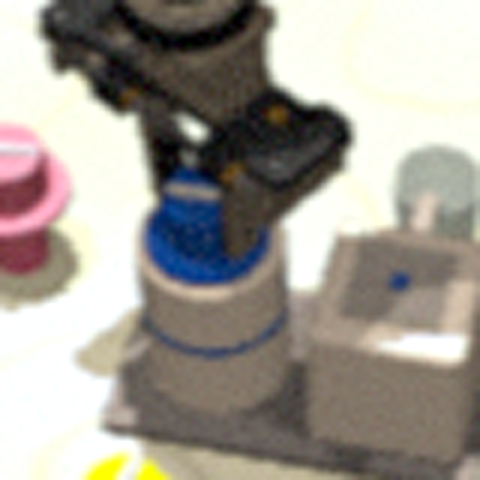

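The line is now nearly horizontal at (165,188)–(215,195), so the cap has followed the turn and is still seated. Next is a gentle lift while I watch the force.

Emit:
send_rows([
  [[0,-0.003,0],[0,0,0],0.04],
  [[0,-0.006,0],[0,0,0],0.04],
  [[0,-0.009,0],[0,0,0],0.04],
  [[0,-0.012,0],[0,0,0],0.04],
])

```text
time_s: 7.2
ee_pos: [0.5472, -0.1394, 0.1496]
tcp_rot: [-0.186, -2.13, 2.13]
contact_force: [-0.0, -0.4, -2.2]
gripper_width: 0.0471
```

Free: the force is only the cap's weight. Lifting on.

Emit:
send_rows([
  [[0,-0.01,0],[0,0,0],0.04],
  [[0,-0.02,0],[0,0,0],0.04],
  [[0,-0.03,0],[0,0,0],0.04],
  [[0,-0.04,0],[0,0,0],0.04],
  [[0,-0.05,0],[0,0,0],0.04],
])

```text
time_s: 7.7
ee_pos: [0.5475, -0.1395, 0.2007]
tcp_rot: [-0.187, -2.131, 2.13]
contact_force: [-0.4, 1.3, -2.0]
gripper_width: 0.047
```

Emit:
send_rows([
  [[0,-0.01,0],[0,0,0],0.04],
  [[0,-0.02,0],[0,0,0],0.04],
  [[0,-0.03,0],[0,0,0],0.04],
  [[0,-0.04,0],[0,0,0],0.04],
  [[0,-0.05,0],[0,0,0],0.04],
])

```text
time_s: 8.2
ee_pos: [0.5473, -0.1395, 0.2504]
tcp_rot: [-0.186, -2.13, 2.13]
contact_force: [-0.2, 0.4, -3.2]
gripper_width: 0.0472
```

Emit:
send_rows([
  [[0,-0.005,0],[0,0,0],0.04],
  [[0,-0.005,0],[0,0,0],0.04],
  [[0,-0.005,0],[0,0,0],0.04],
  [[0,-0.005,0],[0,0,0],0.04],
  [[0,-0.005,0],[0,0,0],0.04],
])

```text
time_s: 8.7
ee_pos: [0.5471, -0.1395, 0.2542]
tcp_rot: [-0.186, -2.13, 2.13]
contact_force: [-0.5, -0.5, -2.7]
gripper_width: 0.0472
```

```bash
python3 -c "
from h import *
o=status.get_obs();print({k:np.round(v,3).tolist() for k,v in o.items()})
p=o['ee_pos'];print('foot expected px',proj('scene',[p[0],p[1],p[2]-.138+.065]),'rim',proj('scene',[.547,-.139,.125]))
j=grab_frame('scene')[:,:,::-1];cv2.imwrite('pics/t5f.png',j)
f=lambda a:cv2.convertScaleAbs(cv2.resize(a,None,fx=4,fy=4,interpolation=cv2.INTER_CUBIC),alpha=1.5)
cv2.imwrite('pics/t5.png',f(j[90:230,140:300]))"
```

```text
{'time_s': 8.7, 'q': [-0.698, 0.499, 1.212, 1.824, -0.506, 1.178, -1.067], 'qvel': [0.001, 0.0, 0.001, -0.003, -0.0, 0.002, -0.002], 'effort': [-0.018, -34.925, 12.663, -23.48, -0.034, -0.056, 0.0], 'ee_pos': [0.547, -0.139, 0.254], 'tcp_rot': [-0.186, -2.13, 2.13], 'contact_force': [-0.459, -0.528, -2.658], 'wrist_torque': [-0.054, 0.143, -0.012], 'gripper_width': 0.047}
foot expected px [213.16429358 158.18249426] rim [214.2520351  168.86366087]
```

View pics/t5.png

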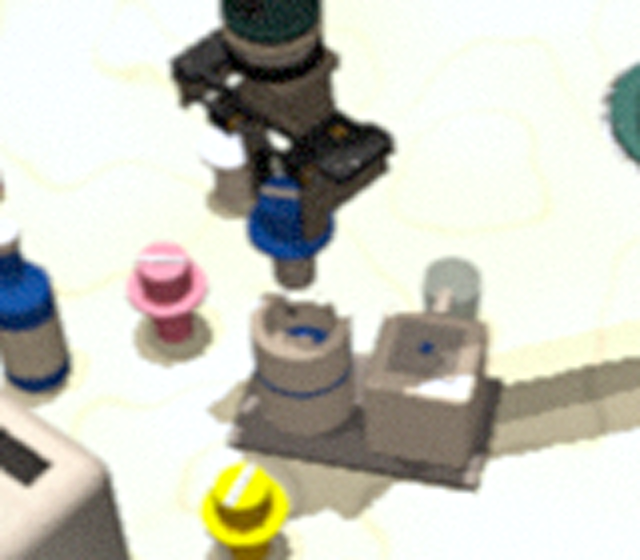

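The whole cartridge hangs clear above the open canister. Its foot is at crop (293,275), matching the expected (293,273), which puts it about 56 mm above the rim. It is upright and still, so I hand in.

```bash
python3 -c "
from station import order
print(order.close_job())"
```

```text
the job is handed in; nothing more can be done
None
```

The blue cap unlocked clockwise. The first try met no stop, so I didn't need to try the other way. I turned the gripper about 86°, and the white line followed. I then lifted the cap straight up about 11.6 cm with the cartridge hanging from it and handed in at about 8.8 s, well under the 42 s limit.

- **Grip:** the fingers are still closed on the knob at 47 mm. The force reading is about 2.7 N, which fits the cap's weight.
- **Position:** the cap is within a few mm of the mouth's centre and upright. The cartridge foot is about 56 mm above the rim. The last picture shows it clear of the housing, and the arm is at rest.
- **Bystanders:** the glass, soap bottle and spare cartridge are visible and standing in the last picture. The tumbler, mug and spice jar were outside that crop, so I did not check them again. The gripper moved across above their heights.
- **Disagreement:** the two cameras put the cap's centre about 4 mm apart. I used the average and the fingers centred on the knob without trouble.

No check failed.

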